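Bring the crucible under the soldering torch

TASK

Push the red spoke of the soldering turntable round with a fingertip until the white crucible standing on it lies exactly on the line from the turntable's centre to the torch's post, and leave it at rest there. Then push the torch with a fingertip so that it swings in as far as it goes and its copper nozzle is over the middle of the crucible. The crucible must only ride along in its place on the turntable, never lifted or shoved, and everything else on the bench is to be left alone.

Things in the scene. Friction and masses are not known exactly. Their poses are not given: they have to be found in the camera images.
- turntable_base: fixed round dark steel foot of the soldering turntable, 140 mm in diameter, 18 mm high; origin at the centre of its underside, on the turntable's vertical axis. The pan turning on it is 173 mm in diameter, with a cork-brown board, its top 44 mm above the table
- turntable (a joint): angle (rad) by which the turntable has been turned from its start, positive counter-clockwise seen from above; 0 at every start. Stops at -2.9 and 0.5. The crucible comes into line by turning clockwise, by 1.0 to 2.3 rad (see the spoke and seat points for where it points). Friction (about 0.12 N m) makes it stay where it is left
- spoke_push (a point): point on the middle line of the turntable's red spoke, 112 mm from the axis, 33 mm above the table; x points outward along the spoke, z up. The spoke is a radial bar 10 mm thick, 20 to 46 mm above the table, 87 to 140 mm from the axis, with a black 28 mm ball on its end. A red stripe on the board continues its line; the crucible stands on that line beyond the axis
- seat (a point): the crucible's place on the turntable's board: on the board's top, 55 mm from the axis, on the spoke's line beyond the axis; turns with the turntable. The point's x axis points from the axis towards the spoke
- crucible: small white ceramic cup with a brass bead in it, 42 mm in diameter at the rim, 22 mm high, loose (about 70 g), standing on the turntable's board at seat; origin at the centre of its underside
- torch_stand: fixed stand of the torch: a dark round foot 76 mm in diameter, 12 mm high, with a 22 mm steel post. NOTE: its origin is not at the post but on the turntable's turning axis at table height; its x axis points from there to the post, 200 mm away; z up. The crucible is in line when its y in this frame is 0 and its x positive (55 mm)
- torch_pivot (a point): on the vertical axis of the torch's post, about which the torch swings, 90 mm above the table, 200 mm from the turntable's axis; same axes as torch_stand
- torch (a joint): swing of the torch about its post (rad). 0: at its stop, fully swung in, pointing straight from the post at the turntable's axis. Growing: swung out, clockwise seen from above (the nozzle moves towards +y of torch_stand), up to 1.4. Starts between 0.6 and 1.0. Friction (about 0.1 N m) keeps it where it is left; no spring
- torch_push (a point): point on the centre line of the torch's black handle, 90 mm from the post's axis and 90 mm above the table. The handle is a level cylinder 28 mm in diameter, 12 to 104 mm from the post's axis. -x points along the torch to the nozzle; +y is level, to the side towards which the torch swings out: push on that side, towards -y, to swing it in
- nozzle (a point): tip of the torch's thin copper nozzle, 10 mm thick, 145 mm from the post's axis, 80 mm above the table (36 mm above the board, 14 mm above the crucible's rim)
- flux_jar: loose green glass jar with a black lid, 48 mm in diameter, 50 mm high, beside the turntable; leave alone; origin under its centre
- phone: loose phone in a blue case, 70 by 142 by 11 mm, lying flat; leave alone; origin under its centre
- doming_block: loose brass cube, 40 mm; leave alone; origin under its centre
- hammer: loose hammer, 240 mm long, lying to the left; leave alone; origin under it
- needle_file: loose screwdriver with a yellow handle, 180 mm long; leave alone; origin under it
- mandrel: loose upright steel ring mandrel, foot 44 mm in diameter, 120 mm high; leave alone; origin under its centre
- bead_bowl: loose blue bowl, 70 mm in diameter, 30 mm high; leave alone; origin under its centre

How it is judged (in metres and radians):
On the way, in this order (a step that is already met when the one before it is completed fails the run):
1. the crucible, still in its place, rests on the line from the turntable's centre to the torch's post (10 mm either side), while the torch is still swung out (above 0.4 rad) (y of crucible in the frame of torch_stand between -0.01 and 0.01 m and x of crucible in the frame of torch_stand above 0.03 m and velocity of joint turntable between -0.05 and 0.05 rad/s and distance between crucible and seat below 0.008 m and value of joint torch above 0.4 rad), for 0.3 s.
2. the torch is swung fully in (within 0.06 rad of its stop), its nozzle over the crucible's middle (13 mm) (value of joint torch below 0.06 rad and horizontal distance between nozzle and crucible below 0.013 m), for 0.2 s.
At the end, for the whole second after the job is handed in: Crucible upright, at rest, within 8 mm of its place on the turntable and 10 mm of the line from turntable axis to torch post, on the post's side; torch within 0.06 rad of its stop, nozzle within 13 mm of the crucible's centre seen from above; nothing else moved 20 mm (all of step 2 and y of crucible in the frame of torch_stand between -0.01 and 0.01 m and x of crucible in the frame of torch_stand above 0.03 m and distance between crucible and seat below 0.008 m and velocity of joint turntable between -0.05 and 0.05 rad/s and velocity of joint torch between -0.05 and 0.05 rad/s and linear speed of crucible below 0.02 m/s and angle between crucible's own z axis and vertical below 0.1 rad and distance of each of flux_jar, phone, doming_block, hammer, needle_file, mandrel, bead_bowl from where it was at the start of the episode below 0.02 m); the robot touches nothing.
It fails at once if the crucible is lifted, or shoved more than 12 mm from its place on the turntable (distance between crucible and seat above 0.012 m).
It fails at once if the crucible is tipped (angle between crucible's own z axis and vertical above 0.35 rad).
It fails at once if a bystander (jar, phone, brass block, hammer, screwdriver, mandrel, bowl) is moved more than 20 mm (distance of any of flux_jar, phone, doming_block, hammer, needle_file, mandrel, bead_bowl from where it was at the start of the episode above 0.02 m).
It also fails if it takes over 61 s, if anything falls off the work surface, if the arm or the gripper's body presses on something with over 40 N, if the wrist force passes 120 N, or if a joint passes its speed limit or range.

ROBOT

A 6-joint arm with a two-finger parallel gripper is mounted at the origin on the work surface. World frame = base frame: x ahead of the robot, y to its left, z up, the work surface at z = 0. Lengths are in mm, angles in rad, forces in N, time in s.
With the tool pointing down it reaches from about 375 to 925 mm from the base axis. Payload 5.7 kg.
Tool frame: the origin (TCP) lies at the very end of the fingers, on their centre line; the grasp point (between the pads) lies r.pinch_z behind it (r.pinch_z is the distance from the TCP to the grasp point, in mm); z points along the fingers, y is the line along which they close (so a half turn about z gives the same grasp; the last joint's range is limited). The gripper opens to 88 mm and grips with 3 to 60 N. Pads are 20 mm wide; open, the fingers measure 115 mm over their backs; the gripper's body (75 mm by 178 mm) begins 61 mm behind the grasp point.
Start: joints at [1.096, 0.359, 1.51, -0, 1.272, -0.115], TCP at [211.241, 561.548, 195.123] pointing down, gripper open.
Joint ranges: [-2.97, 2.97], [-1.01, 2.36], [0.21, 2.38], [-0.96, 4.11], [0.2, 2.71], [-2.98, 2.98]. Speed limits (rad/s): [2.39, 2.39, 3.14, 3.14, 3.14, 3.14].

INTERFACE

Orientations are given as a unit quaternion [w, x, y, z].
In Python, from plant import sensors, imaging, close_job, models, r gives the robot as it stands.
- The arm moves only by the tool jog_arm, never from a script. Its argument "steps" is a list of rows, each a list of 3 entries, a list of its own where there are three numbers: the shift along the world's x, y, z in mm, then the turn, a rotation vector about the world's x, y, z in degrees, then the opening, from 0 (shut) to 1 (fully open). A call has exactly 8 rows; each row shifts and turns the commanded pose from where the row before left it; what a row does not reach is not made up. A row lasts 1/12 s, in which the tool goes at most 41.7 mm and 7.16 degrees, less where a joint would pass 70% of its speed; a pose out of reach is approached as far as the arm can. A call with a gripper value outside its range is refused whole. The fingers move at their own pace and stop on an object; the grip force is fixed at half the most. Time passes only in rows, so rows that do not move let the fingers close, or fill a call up. It gives the time, the measured TCP pose, the force, the opening and the grip force at its end, in the units of the state.
- sensors.sense(): the state, without advancing time (a new reading comes with each control period).
- imaging.get_image(name): name is "side" or "top" or "wrist"; returns a dict with "img" (400x640x3 uint8, red, green, blue), "z_map" (400x640 float32, mm along the optical axis (not along the pixel's ray), 0 where there is no reading), "intrinsics" (3x3 intrinsics, pixels), "dist" ([k1, k2, p1, p2, k3] as OpenCV has them; the pictures are not rectified), "position" and "rotation" of the camera in the world. Camera axes: x right, y down, z forward; pixel columns grow to the right and rows downward; lengths in mm; the calibration is good to about 2 mm. A picture is of the moment at which its call begins.
- close_job(): hands the job in; it is judged then, once.
Trained networks look in the newest picture that a camera, given by its name, has taken for a name from the list of things; names that differ only in an ending like _2 or _b are one class to them, and where a whole thing is asked for, a point or a joint stands for the part that bears it (a point fixed in the world has none). Each returns a list of dicts, best first, with "conf" (0 to 1); they miss things now and then, are a little off and sometimes report something else, mostly with a low value. They report only what shows in the picture. A call takes as long as a camera call.
- models.search_frame(name, camera): "rect" ([centre column, centre row, width, height] in pixels, round what is visible of it).
- models.outline_of(name, camera): "pixels" (400x640 bool, what is visible of it) and "rect" ([centre column, centre row, width, height] in pixels, round what is visible of it).
- models.pinpoint(name, camera): "at" ([row, column] in pixels: a listed point, or the origin of a listed thing).
The state is a dict: "clock": time; "joint_pos": joint angles; "joint_vel": joint speeds; "tau": joint torques, N m; "tool_pos": TCP position; "eef_rot": TCP orientation; "contact_force": force on the tool from outside, world axes, zero at the start; "ft_torque": the same for the moment, N m; "grip_width": finger opening in mm; "grip_force": force on a finger pad.
Only numpy, scipy, OpenCV 4.12 (cv2) and the standard library are available. Lean on these libraries where they do the work, as an engineer would, in place of code of your own. Each camera call takes 0.05 s, during which the arm holds its last target. There are 200 camera calls.

## Working session

There is one attempt and no reset: what is moved stays moved. The work goes in short steps, Python scripts to look and compute and a tool call to move; the robot and the scene stay as the last step left them, time stands still between calls to the robot, and variables do not carry over. Pictures are saved under pics/ and viewed, at most 10 in all, crops included, and the job is handed in when it is done.

Besides the shell and the picture viewer there is one more tool, called as name(argument=value, ...) on one line, values as JSON. jog_arm: Moves the arm, as the interface text tells. Its arguments: {"type":"object","properties":{"steps":{"type":"array"}},"required":["steps"]}

```bash
mkdir -p pics
cat > h.py <<'E'
import numpy as np, cv2
from plant import sensors, imaging, close_job, models, r
def ray(im,px):
    u=cv2.undistortPoints(np.array([[px]],float),np.array(im["intrinsics"],float),np.array(im["dist"],float))[0,0]
    R=np.array(im["rotation"]); 
    if R.shape!=(3,3): raise Exception(R)
    return np.array(im["position"],float), R@np.array([u[0],u[1],1.])
def at_h(im,px,z):
    p,d=ray(im,px); return p+d*(z-p[2])/d[2]
def at_d(im,px):
    p,d=ray(im,px); c,q=int(round(px[0])),int(round(px[1]))
    return p+d*float(np.median(im["z_map"][q-1:q+2,c-1:c+2]))
def tri(im1,p1,im2,p2):
    a,d=ray(im1,p1); b,e=ray(im2,p2)
    A=np.stack([d,-e],1); s=np.linalg.lstsq(A,b-a,rcond=None)[0]
    x,y=a+s[0]*d,b+s[1]*e
    return (x+y)/2,np.linalg.norm(x-y)
E
python3 - <<'E'
from h import *
ims={}
H={"turntable_base":0,"spoke_push":33,"seat":44,"crucible":44,"torch_stand":0,"torch_pivot":90,"torch_push":90,"nozzle":80,"flux_jar":0,"phone":0,"doming_block":0,"hammer":0,"needle_file":0,"mandrel":0,"bead_bowl":0}
P={}
for c in("top","side"):
    im=ims[c]=imaging.get_image(c); cv2.imwrite(f"pics/{c}0.png",im["img"][...,::-1]); print(c,np.round(im["position"]))
    for n in H:
        o=models.pinpoint(n,c)
        if o:
            a=o[0]["at"];px=(a[1],a[0]);P[c,n]=px
            print(c,n,np.round(px),round(o[0]["conf"],2),np.round(at_h(im,px,H[n])),'depth',np.round(at_d(im,px)))
for n in H:
    if("top",n)in P and("side",n)in P:
        x,e=tri(ims["top"],P["top",n],ims["side"],P["side",n]);print(n,np.round(x,1),round(e,1))
s=sensors.sense();print(s["tool_pos"],s["eef_rot"],s["clock"],s["grip_width"],r.pinch_z)
E
```

```text
top [ 394.   34. 1860.]Traceback (most recent call last):
  File "<stdin>", line 11, in <module>
  File "h.py", line 9, in at_h
    p,d=ray(im,px); return p+d*(z-p[2])/d[2]
        ~~~^^^^^^^
  File "h.py", line 6, in ray
    if R.shape!=(3,3): raise Exception(R)
                       ^^^^^^^^^^^^^^^^^^
Exception: [-0.02285604  0.71637076 -0.69678898  0.02785049]
```

```bash
python3 - <<'E'
s=open('h.py').read()
s=s.replace('''R=np.array(im["rotation"]); 
    if R.shape!=(3,3): raise Exception(R)
''','''R=Rotation.from_quat(im["rotation"],scalar_first=True).as_matrix()
''').replace('import numpy','from scipy.spatial.transform import Rotation\nimport numpy',1)
open('h.py','w').write(s)
E
cat > look.py <<'E'
from h import *
import sys
ims={}
H={"turntable_base":0,"spoke_push":33,"seat":44,"crucible":44,"torch_stand":0,"torch_pivot":90,"torch_push":90,"nozzle":80,"flux_jar":0,"phone":0,"doming_block":0,"hammer":0,"needle_file":0,"mandrel":0,"bead_bowl":0}
P={}
for c in("top","side"):
    im=ims[c]=imaging.get_image(c); cv2.imwrite(f"pics/{c}{sys.argv[1]}.png",im["img"][...,::-1]); print(c,np.round(im["position"]))
    for n in H:
        o=models.pinpoint(n,c)
        if o:
            a=o[0]["at"];px=(a[1],a[0]);P[c,n]=px
            print(c,n,np.round(px),round(o[0]["conf"],2),np.round(at_h(im,px,H[n])))
for n in H:
    if("top",n)in P and("side",n)in P:
        x,e=tri(ims["top"],P["top",n],ims["side"],P["side",n]);print(n,np.round(x,1),round(e,1))
s=sensors.sense();print(s["tool_pos"],s["eef_rot"],s["clock"],s["grip_width"],r.pinch_z)
E
python3 look.py 0
```

```text
top [ 394.   34. 1860.]
top turntable_base [423. 158.] 0.19 [ 709. -386.    0.]
top spoke_push [314. 156.] 0.61 [698.  17.  33.]
top seat [304. 196.] 0.79 [552.  51.  44.]
top crucible [305. 197.] 0.48 [549.  47.  44.]
top torch_pivot [272. 140.] 0.88 [743. 165.  90.]
top torch_push [264. 166.] 0.84 [646. 192.  90.]
top nozzle [258. 178.] 0.73 [607. 211.  80.]
top flux_jar [364. 204.] 0.69 [ 532. -170.    0.]
top phone [174. 194.] 0.74 [550. 530.   0.]
top doming_block [312. 249.] 0.42 [363.  17.   0.]
top hammer [206. 167.] 0.63 [652. 414.   0.]
top needle_file [173. 196.] 0.59 [541. 532.   0.]
top mandrel [448. 206.] 0.63 [ 535. -483.    0.]
top bead_bowl [312. 248.] 0.69 [365.  16.   0.]
side [  471. -1171.   775.]
side turntable_base [351. 222.] 0.62 [606.  39.   0.]
side spoke_push [386. 217.] 0.69 [707.   8.  33.]
side seat [334. 204.] 0.62 [556.  73.  44.]
side crucible [344. 174.] 0.62 [604. 276.  44.]
side torch_stand [274. 231.] 0.23 [373.   1.   0.]
side torch_pivot [390. 175.] 0.93 [743. 169.  90.]
side torch_push [361. 170.] 0.64 [656. 213.  90.]
side nozzle [348. 172.] 
[... 316 characters left out ...]
.]
side bead_bowl [331. 265.] 0.52 [ 533. -171.    0.]
turntable_base [ 615.6 -328.8  243.9] 102.2
spoke_push [704.4  16.9  26.6] 9.6
seat [552.6  50.6  57.1] 3.2
crucible [560.9  44.8 159.4] 44.0
torch_pivot [742.5 165.   92.2] 0.2
torch_push [648.9 190.8 100.5] 8.1
nozzle [609.  211.   83.4] 5.6
flux_jar [ 534.5 -170.3    2.5] 4.4
phone [  857.4   748.8 -1089.3] 455.0
doming_block [373.2  17.5 -15.2] 20.2
hammer [636.8 412.1  11.7] 27.1
needle_file [539.  533.5  -5.7] 5.4
mandrel [ 533.2 -480.4    7.6] 1.5
bead_bowl [ 453.1    7.7 -131.9] 181.0
[211.25416502 561.54155709 195.1257987 ] [-5.27527468e-06  1.78946587e-01  9.83858789e-01 -5.11851347e-05] 1.7 87.34425822182544 18.700000000000003
```

View pics/top0.png

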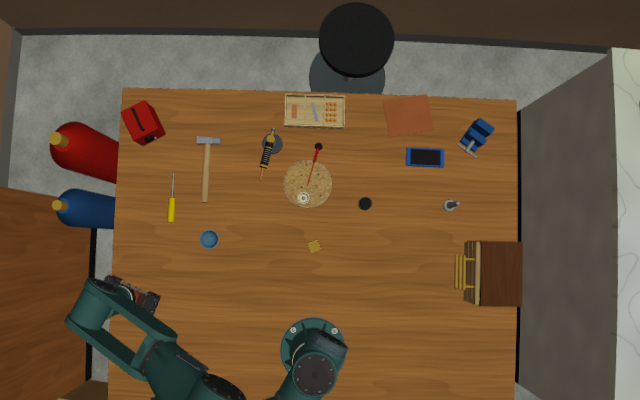

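View pics/side0.png

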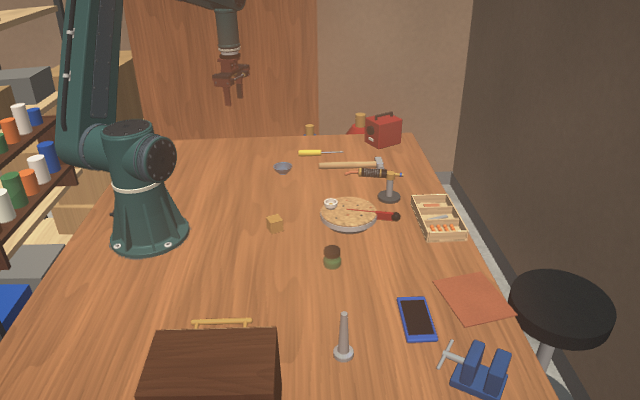

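The top view shows the turntable at about (307,184), the spoke ball at (318,146), the crucible at (304,198), the torch post at (272,140) and the jar at (364,204). The side view agrees with this. `doming_block` is the cube at (314,246), the phone is at (425,157), and the bowl is at (209,239). The scale here is coarse, so I'm moving over the turntable for a wrist view.

jog_arm(steps=[[[16,-21,10],[0,0,-3.4],0],[[16,-21,10],[0,0,-3.4],0],[[16,-21,10],[0,0,-3.4],0],[[16,-21,10],[0,0,-3.4],0],[[16,-21,10],[0,0,-3.4],0],[[16,-21,10],[0,0,-3.4],0],[[16,-21,10],[0,0,-3.4],0],[[16,-21,10],[0,0,-3.4],0]])

```text
clock: 2.37
tool_pos: [339.8, 392.4, 275.7]
eef_rot: [0.0, 0.407, 0.914, 0.0]
contact_force: [1.7, -0.2, -0.7]
grip_width: 37.8
grip_force: 0.0
```

jog_arm(steps=[[[16,-21,10],[0,0,-3.4],0],[[16,-21,10],[0,0,-3.4],0],[[16,-21,10],[0,0,-3.4],0],[[16,-21,10],[0,0,-3.4],0],[[16,-21,10],[0,0,-3.4],0],[[16,-21,10],[0,0,-3.4],0],[[16,-21,10],[0,0,-3.4],0],[[16,-21,10],[0,0,-3.4],0]])

```text
clock: 3.03
tool_pos: [467.8, 224.4, 355.8]
eef_rot: [0.0, 0.61, 0.792, 0.0]
contact_force: [0.4, 0.2, 0.5]
grip_width: 0.2
grip_force: 0.0
```

jog_arm(steps=[[[16,-21,0],[0,0,-3.4],0],[[16,-21,0],[0,0,-3.4],0],[[16,-21,0],[0,0,-3.4],0],[[16,-21,0],[0,0,-3.4],0],[[16,-21,0],[0,0,-3.4],0],[[16,-21,0],[0,0,-3.4],0],[[0,0,0],[0,0,-3.4],0],[[0,0,0],[0,0,-3.4],0]])

```text
clock: 3.7
tool_pos: [564.1, 98.0, 354.7]
eef_rot: [-0.0, 0.78, 0.626, -0.0]
contact_force: [-0.3, 0.4, 0.3]
grip_width: 0.3
grip_force: 0.0
```

```bash
cat > wl.py <<'E'
from h import *
import sys
H={"turntable_base":0,"spoke_push":33,"seat":44,"crucible":44,"torch_pivot":90,"torch_push":90,"nozzle":80,"flux_jar":0}
im=imaging.get_image("wrist"); cv2.imwrite(f"pics/wrist{sys.argv[1]}.png",im["img"][...,::-1]); print(np.round(im["position"]))
for n in H:
    for o in models.pinpoint(n,"wrist")[:1]:
        a=o["at"];px=(a[1],a[0])
        print(n,np.round(px),round(o["conf"],2),np.round(at_h(im,px,H[n]),1))
# cork board: depth-based points at z~44
K=np.array(im["intrinsics"]);vs,us=np.mgrid[0:400:2,0:640:2]
u=cv2.undistortPoints(np.stack([us.ravel(),vs.ravel()],1)[:,None].astype(float),K,np.array(im["dist"]))[:,0]
d=im["z_map"][::2,::2].ravel()
R=Rotation.from_quat(im["rotation"],scalar_first=True).as_matrix()
W=im["position"]+(np.c_[u,np.ones(len(u))]*d[:,None])@R.T
m=(d>0)&(abs(W[:,2]-44)<5)&(np.hypot(W[:,0]-602,W[:,1]-39)<130)
if m.sum()>50:
    Q=W[m][:,:2].astype(np.float32);print(len(Q),np.median(W[m][:,2]),cv2.minEnclosingCircle(Q))
    # robust circle: maximize inside count
    from scipy.optimize import minimize
    f=lambda c:-np.sum(1/(1+np.exp((np.hypot(*(Q-c).T)-86.5)/2)))
    print(minimize(f,Q.mean(0),method="Nelder-Mead").x, Q.mean(0))
s=sensors.sense();print(s["tool_pos"],s["eef_rot"],s["clock"],s["grip_width"],s["contact_force"])
E
python3 wl.py 1
```

```text
[582. 178. 545.]
spoke_push [418. 186.] 0.72 [706.7   6.8  33. ]
seat [312. 184.] 0.6 [542.9  50.3  44. ]
crucible [311. 184.] 0.86 [541.2  50.6  44. ]
torch_push [375.  68.] 0.73 [660.1 194.2  90. ]
nozzle [332.  71.] 0.9 [605.4 203.8  80. ]
2107 44.22969415948796 ((622.2669067382812, 32.373779296875), 108.53278350830078)
[598.8292  38.252 ] [605.39594  40.31982]
[563.08094259  99.83093784 355.22888951] [1.54671970e-05 7.77947767e-01 6.28328952e-01 1.40879178e-05] 4.15 0.3776011851003648 [-0.39832303  0.27762986  0.98938632]
```

View pics/wrist1.png

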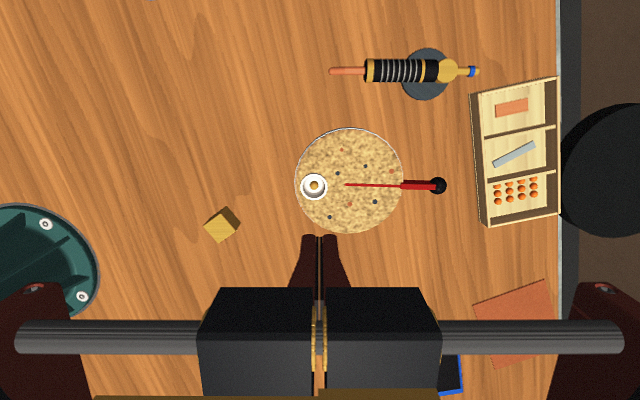

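The wrist view shows the board centred at about (349,181), the crucible at (313,185), the spoke out to its ball at (438,185), and the torch from nozzle tip (330,71) to post cap (447,70). The measured heights and radii match the text. Next I go down behind the spoke's trailing side.

jog_arm(steps=[[[18,-8,-25],[0,0,0],0],[[18,-8,-25],[0,0,0],0],[[18,-8,-25],[0,0,0],0],[[18,-8,-25],[0,0,0],0],[[18,-8,-25],[0,0,0],0],[[18,-8,-25],[0,0,0],0],[[18,-8,-25],[0,0,0],0],[[20,-8,-25],[0,0,-2],0]])

```text
clock: 4.82
tool_pos: [709.7, 35.4, 153.9]
eef_rot: [-0.0, 0.789, 0.615, -0.0]
contact_force: [0.6, 0.1, 1.0]
grip_width: 0.6
grip_force: 0.0
```

Run:
```python
from h import *
im=imaging.get_image("top")
for n,h in(("torch_pivot",90),("torch_push",90),("nozzle",80)):
    o=models.pinpoint(n,"top")
    if o: a=o[0]["at"];print(n,at_h(im,(a[1],a[0]),h))
m=models.outline_of("torch_stand","top")
for o in m[:2]: print(o["conf"],o["rect"],at_h(im,o["rect"][:2],6))
g=cv2.cvtColor(im["img"],cv2.COLOR_RGB2HSV)
m=cv2.inRange(g,(0,0,0),(180,255,90))[125:165,255:290]
c=cv2.imwrite("pics/ts.png",cv2.resize(im["img"][120:210,235:335,::-1],(800,720))[:600])
s=sensors.sense();print(s["tool_pos"],s["clock"])
```

```text
torch_pivot [739.87604426 167.53798943  90.        ]
torch_push [648.43200472 192.02388259  90.        ]
nozzle [605.75176421 200.84879853  80.        ]
0.74 [271.8, 155.1, 25.5, 51.8] [701.2422205  171.97029489   6.        ]
[709.02751119  35.96908118 155.8686479 ] 5.0667
```

View pics/ts.png

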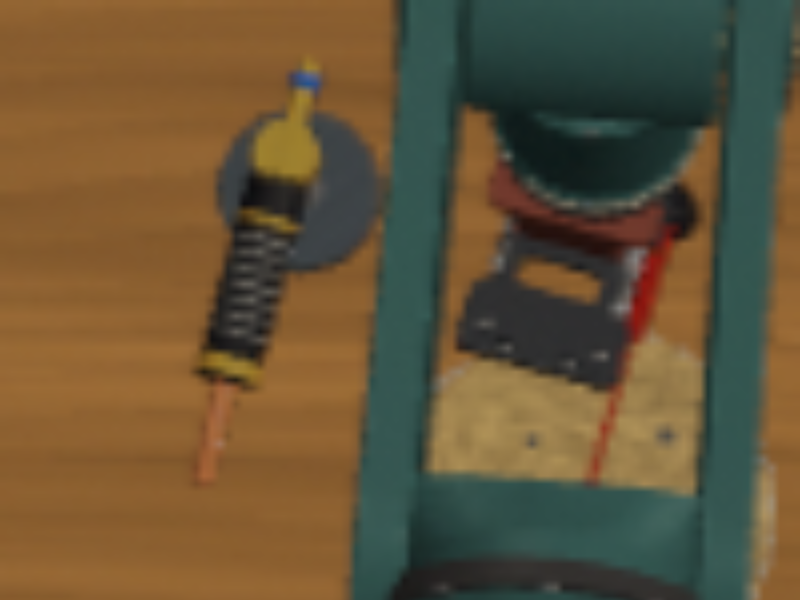

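The foot centre is at about (298,190) in the crop, so the post is near (744,168). That puts the line at about 42°, and the spoke must go from −14.5° to about −138°. I'm working out the arc rows while descending.

jog_arm(steps=[[[0,0,-16],[0,0,0],0],[[0,0,-16],[0,0,0],0],[[0,0,-16],[0,0,0],0],[[0,0,-16],[0,0,0],0],[[0,0,-16],[0,0,0],0],[[0,0,-16],[0,0,0],0],[[0,0,-16],[0,0,0],0],[[0,0,-16],[0,0,0],0]])

```text
clock: 5.73
tool_pos: [710.2, 36.3, 29.5]
eef_rot: [0.001, 0.789, 0.615, 0.001]
contact_force: [0.4, -0.4, 0.3]
grip_width: 0.7
grip_force: 0.0
```

Run:
```python
from h import *
s=sensors.sense();p=s["tool_pos"];print(p,s["contact_force"],s["clock"])
a=-1.3;c=np.array([599,38.]);q=np.round(p[:2]);
for k in range(40):
    a-=3;t=c+109*np.array([np.cos(np.radians(a)),np.sin(np.radians(a))]);d=np.round(t-q);q=q+d;print(k,a,d.astype(int),end=';\n' if k%4==3 else '; ')
```

```text
[710.15165508  36.32225535  29.52039721] [ 0.385821   -0.43385391  0.30116716] 5.7333
0 -4.3 [-2 -6]; 1 -7.3 [-1 -6]; 2 -10.3 [-1 -5]; 3 -13.3 [-1 -6];
4 -16.3 [-1 -6]; 5 -19.3 [-2 -5]; 6 -22.3 [-2 -5]; 7 -25.3 [-2 -6];
8 -28.3 [-3 -5]; 9 -31.3 [-3 -5]; 10 -34.3 [-3 -4]; 11 -37.3 [-3 -5];
12 -40.3 [-4 -5]; 13 -43.3 [-4 -4]; 14 -46.3 [-4 -4]; 15 -49.3 [-4 -4];
16 -52.3 [-4 -3]; 17 -55.3 [-5 -4]; 18 -58.3 [-5 -3]; 19 -61.3 [-5 -3];
20 -64.3 [-5 -2]; 21 -67.3 [-5 -3]; 22 -70.3 [-5 -2]; 23 -73.3 [-6 -1];
24 -76.3 [-5 -2]; 25 -79.3 [-6 -1]; 26 -82.3 [-5 -1]; 27 -85.3 [-6 -1];
28 -88.3 [-6  0]; 29 -91.3 [-5  0]; 30 -94.3 [-6  0]; 31 -97.3 [-6  1];
32 -100.3 [-5  1]; 33 -103.3 [-6  1]; 34 -106.3 [-6  1]; 35 -109.3 [-5  2];
36 -112.3 [-5  2]; 37 -115.3 [-6  2]; 38 -118.3 [-5  3]; 39 -121.3 [-5  3];
```

jog_arm(steps=[[[-2,-6,0],[0,0,0],0],[[-1,-6,0],[0,0,-2],0],[[-1,-5,0],[0,0,-3],0],[[-1,-6,0],[0,0,-3],0],[[-1,-6,0],[0,0,-3],0],[[-2,-5,0],[0,0,-3],0],[[-2,-5,0],[0,0,-3],0],[[-2,-6,0],[0,0,-3],0]])

```text
clock: 6.4
tool_pos: [698.2, -9.6, 30.3]
eef_rot: [0.001, 0.884, 0.467, 0.001]
contact_force: [1.3, 0.2, 1.1]
grip_width: 0.2
grip_force: 0.0
```

jog_arm(steps=[[[-3,-5,0],[0,0,-3],0],[[-3,-5,0],[0,0,-3],0],[[-3,-4,0],[0,0,-3],0],[[-3,-5,0],[0,0,-3],0],[[-4,-5,0],[0,0,-3],0],[[-4,-4,0],[0,0,-3],0],[[-4,-4,0],[0,0,-3],0],[[-4,-4,0],[0,0,-3],0]])

```text
clock: 7.07
tool_pos: [670.1, -45.8, 30.2]
eef_rot: [0.001, 0.962, 0.273, 0.002]
contact_force: [-0.4, -0.2, -0.5]
grip_width: 0.8
grip_force: 0.0
```

jog_arm(steps=[[[-4,-3,0],[0,0,-3],0],[[-5,-4,0],[0,0,-3],0],[[-5,-3,0],[0,0,-3],0],[[-5,-3,0],[0,0,-3],0],[[-5,-2,0],[0,0,-3],0],[[-5,-3,0],[0,0,-3],0],[[-5,-2,0],[0,0,-3],0],[[-6,-1,0],[0,0,-3],0]])

```text
clock: 7.73
tool_pos: [630.3, -67.0, 30.1]
eef_rot: [0.001, 0.998, 0.067, 0.002]
contact_force: [0.2, 0.4, -0.2]
grip_width: 0.3
grip_force: 0.0
```

```bash
python3 wl.py 2
python3 - <<'E'
from h import *
im=imaging.get_image("top")
for n,h in(("spoke_push",33),("seat",44),("crucible",44)):
    for o in models.pinpoint(n,"top")[:1]: a=o["at"];print(n,o["conf"],at_h(im,(a[1],a[0]),h))
E
```

```text
[711. -56. 220.]
spoke_push [199.  90.] 0.71 [705.9   8.6  33. ]
crucible [117. 340.] 0.63 [544.8  53.3  44. ]
flux_jar [430. 344.] 0.59 [ 532.9 -170.5    0. ]
11402 44.36943212543575 ((621.9326171875, 27.645673751831055), 108.19743347167969)
[607.336    35.55562] [627.0403    36.681812]
[629.67549416 -66.39450696  27.41256127] [2.32481203e-05 9.97665057e-01 6.82961018e-02 2.74254462e-04] 8.1833 0.6276496595121029 [-0.10845432  0.43858529  0.29236722]
spoke_push 0.6 [698.9756718  13.0960875  33.       ]
seat 0.87 [538.29827418  59.26949051  44.        ]
crucible 0.48 [547.59143717  47.0473385   44.        ]
```

View pics/wrist2.png

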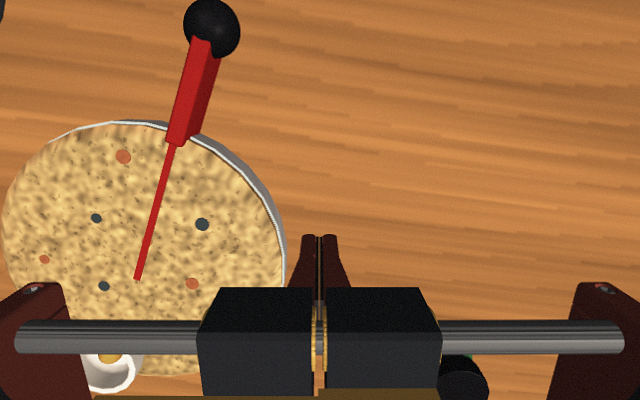

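The wrist view shows the spoke still in place, with its ball at (212,27) and its root at (178,143). The fingers, tips at (320,236), have passed it. I need to check where the fingertip and spoke really are, from depth.

Run:
```python
from h import *
im=imaging.get_image("wrist")
for n,px in dict(tipL=(312,240),tipR=(329,240),tip2=(312,260),ball=(212,27),sp1=(204,60),sp2=(180,138),table=(400,200),board=(150,180)).items(): print(n,np.round(at_d(im,px),1))
im=imaging.get_image("side")
cv2.imwrite("pics/side3.png",cv2.resize(im["img"][150:270,300:460,::-1],(800,600),interpolation=cv2.INTER_CUBIC))
s=sensors.sense();print(s["tool_pos"],s["joint_pos"])
```

```text
tipL [640.1 -61.3  62. ]
tipR [641.7 -69.9  62.8]
tip2 [640.4 -61.7  83.8]
ball [733.9  -2.   47.3]
sp1 [719.2   1.8  45.4]
sp2 [680.1  12.6  45.8]
table [ 6.499e+02 -1.198e+02  4.000e-01]
board [655.1  28.9  44.5]
[629.2032545  -66.40116902  26.94189393] [-2.14319964e-01  5.85317346e-01  1.59454734e+00  1.15811245e-04
  9.62024062e-01  1.22033525e+00]
```

View pics/side3.png

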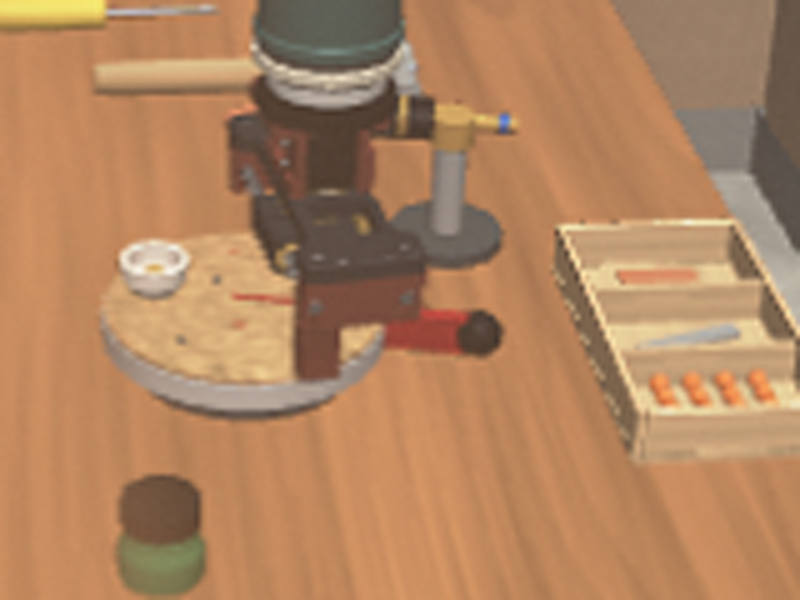

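The enlarged side view puts the finger's lower end at about (318,378), beside the board rim and not down near the table. The spoke (ball at (480,332)) is untouched. Checking the tip height from the side ray.

Run:
```python
from h import *
im=imaging.get_image("side")
for y in(-56,-66,-76):
    p,d=ray(im,(363.6,225.6)); print(p+d*(y-p[1])/d[1], at_d(im,(363.6,224)))
w=imaging.get_image("wrist")
from plant import r
print([a for a in dir(r) if a[0]!='_'])
z=w["z_map"]
for row in range(228,250,2):
    print(row, [np.round(at_d(w,(c,row))[[0,1,2]]).astype(int).tolist() for c in (300,312,329)])
print(w["position"],w["rotation"])
```

```text
[632.66283287 -56.          45.87242714] [629.92780925 -73.61309289  62.72279236]
[631.20866565 -66.          52.4136806 ] [629.92780925 -73.61309289  62.72279236]
[629.75449843 -76.          58.95493406] [629.92780925 -73.61309289  62.72279236]
['Unreachable', 'pinch_z']
228 [[620, -54, 1], [621, -63, 1], [623, -75, 0]]
230 [[618, -54, 0], [620, -63, 0], [621, -75, 1]]
232 [[617, -55, 1], [618, -63, 1], [620, -75, 1]]
234 [[615, -55, 0], [640, -61, 54], [642, -70, 55]]
236 [[614, -55, 0], [640, -61, 57], [642, -70, 58]]
238 [[612, -55, 1], [641, -61, 61], [641, -70, 60]]
240 [[611, -55, 1], [640, -61, 62], [642, -70, 63]]
242 [[609, -56, 1], [640, -61, 65], [641, -70, 65]]
244 [[608, -56, 1], [640, -61, 67], [642, -70, 68]]
246 [[639, -56, 68], [641, -61, 70], [642, -70, 70]]
248 [[639, -56, 71], [640, -62, 72], [641, -70, 72]]
[710.82691185 -55.23519515 216.86932099] [ 0.11325191  0.74494928 -0.64994311 -0.09898753]
```

Both views put the real fingertip at about z=53 while the TCP reads 27, so the closed fingers end about 26 mm above the reported TCP. x and y agree, and the finger simply passed over the spoke without disturbing anything. I'm going back and then 25 mm lower.

jog_arm(steps=[[[5,6,2],[0,0,4.25],0],[[5,6,2],[0,0,4.25],0],[[5,6,2],[0,0,4.25],0],[[5,6,2],[0,0,4.25],0],[[5,6,2],[0,0,4.25],0],[[5,6,0],[0,0,4.25],0],[[5,6,0],[0,0,4.25],0],[[5,7,0],[0,0,4.25],0]])

```text
clock: 9.25
tool_pos: [669.5, -17.3, 37.1]
eef_rot: [-0.0, 0.934, 0.358, -0.0]
contact_force: [-0.4, 0.1, 0.0]
grip_width: 0.2
grip_force: 0.0
```

jog_arm(steps=[[[5,7,0],[0,0,4.25],0],[[5,7,0],[0,0,4.25],0],[[5,7,0],[0,0,4.25],0],[[5,7,0],[0,0,4.25],0],[[5,7,0],[0,0,4.25],0],[[5,6,0],[0,0,4.25],0],[[5,6,0],[0,0,4.25],0],[[5,6,0],[0,0,4.25],0]])

```text
clock: 9.92
tool_pos: [709.4, 35.9, 36.9]
eef_rot: [-0.0, 0.788, 0.616, -0.0]
contact_force: [0.2, -0.5, 0.0]
grip_width: 0.2
grip_force: 0.0
```

jog_arm(steps=[[[0,0,-5],[0,0,0],0],[[0,0,-5],[0,0,0],0],[[0,0,-5],[0,0,0],0],[[0,0,-5],[0,0,0],0],[[0,0,-4],[0,0,0],0],[[0,0,-4],[0,0,0],0],[[0,0,-3],[0,0,0],0],[[0,0,0],[0,0,0],0]])

```text
clock: 10.58
tool_pos: [708.6, 35.4, 5.2]
eef_rot: [-0.0, 0.789, 0.614, -0.001]
contact_force: [-0.2, -0.2, 0.2]
grip_width: 0.3
grip_force: 0.0
```

Run:
```python
from h import *
w=imaging.get_image("wrist")
for row in range(230,240,2): print(row,np.round(at_d(w,(312,row))),np.round(at_d(w,(329,row))))
for n,h in(("spoke_push",33),("crucible",44)):
    for o in models.pinpoint(n,"wrist")[:1]: a=o["at"];print(n,o["conf"],a,at_h(w,(a[1],a[0]),h))
s=sensors.sense();print(s["tool_pos"],s["eef_rot"],s["contact_force"],s["clock"])
```

```text
230 [705.  36.   0.] [715.  34.   1.]
232 [704.  35.   0.] [715.  32.   0.]
234 [708.  47.  32.] [717.  45.  34.]
236 [708.  48.  37.] [717.  45.  36.]
238 [708.  47.  38.] [717.  45.  39.]
crucible 0.5 [304.2, 17.8] [545.67014478  50.82449514  44.        ]
[709.42699821  35.4708694    6.28618813] [6.67670794e-05 7.89213582e-01 6.14118809e-01 7.72132853e-05] [ 0.29343047 -0.90445046  0.7225375 ] 10.7333
```

The tip is now at z≈31, overlapping the spoke by 15 mm. Repeating the push.

jog_arm(steps=[[[-2,-6,0],[0,0,0],0],[[-1,-6,0],[0,0,-2],0],[[-1,-5,0],[0,0,-3],0],[[-1,-6,0],[0,0,-3],0],[[-1,-6,0],[0,0,-3],0],[[-2,-5,0],[0,0,-3],0],[[-2,-5,0],[0,0,-3],0],[[-2,-6,0],[0,0,-3],0]])

```text
clock: 11.4
tool_pos: [697.3, -9.6, 6.5]
eef_rot: [-0.0, 0.884, 0.467, 0.0]
contact_force: [0.6, 1.4, -0.1]
grip_width: 0.3
grip_force: 0.6
```

```bash
cat > st.py <<'E'
from h import *
w=imaging.get_image("top"); 
for c in("wrist","side","top"):
  w=imaging.get_image(c)
  for n,h in(("spoke_push",33),("seat",44),("crucible",44),("torch_push",90),("nozzle",80)):
    for o in models.pinpoint(n,c)[:1]:
        a=o["at"];x=at_h(w,(a[1],a[0]),h);print(c,n,round(o["conf"],2),np.round(x,1),"ang",round(np.degrees(np.arctan2(x[1]-38,x[0]-599)),1))
s=sensors.sense();print(s["tool_pos"],s["contact_force"],s["clock"])
E
python3 st.py
```

```text
wrist crucible 0.93 [553.4  67.9  44. ] ang 146.8
side spoke_push 0.86 [692.4 -27.3  33. ] ang -35.0
side crucible 0.55 [546.   90.9  44. ] ang 135.0
side torch_push 0.63 [650.9 221.4  90. ] ang 74.2
side nozzle 0.52 [605.1 196.   80. ] ang 87.8
top spoke_push 0.82 [678.9 -24.3  33. ] ang -37.9
top seat 0.91 [555.6  67.6  44. ] ang 145.7
top torch_push 0.88 [648.6 197.3  90. ] ang 72.7
top nozzle 0.85 [597.6 202.3  80. ] ang 90.5
[697.2296578   -9.46173537   6.11995203] [ 0.02226077  0.13303583 -0.35422588] 12.35
```

It's turning, and the angle matches the plan: crucible at 146°, finger at −26°. Continuing.

jog_arm(steps=[[[-3,-5,0],[0,0,-3],0],[[-3,-5,0],[0,0,-3],0],[[-3,-4,0],[0,0,-3],0],[[-3,-5,0],[0,0,-3],0],[[-4,-5,0],[0,0,-3],0],[[-4,-4,0],[0,0,-3],0],[[-4,-4,0],[0,0,-3],0],[[-4,-4,0],[0,0,-3],0]])

```text
clock: 13.02
tool_pos: [669.5, -45.4, 6.2]
eef_rot: [-0.0, 0.962, 0.272, 0.0]
contact_force: [0.0, 1.9, -0.2]
grip_width: 0.9
grip_force: 0.6
```

jog_arm(steps=[[[-4,-3,0],[0,0,-3],0],[[-5,-4,0],[0,0,-3],0],[[-5,-3,0],[0,0,-3],0],[[-5,-3,0],[0,0,-3],0],[[-5,-2,0],[0,0,-3],0],[[-5,-3,0],[0,0,-3],0],[[-5,-2,0],[0,0,-3],0],[[-6,-1,0],[0,0,-3],0]])

```text
clock: 13.68
tool_pos: [630.2, -66.9, 6.5]
eef_rot: [0.0, 0.998, 0.067, 0.001]
contact_force: [1.6, 0.1, -0.5]
grip_width: 0.2
grip_force: 0.7
```

jog_arm(steps=[[[-5,-2,0],[0,0,-3],0],[[-6,-1,0],[0,0,-3],0],[[-5,-1,0],[0,0,-3],0],[[-6,-1,0],[0,0,-3],0],[[-6,0,0],[0,0,-3],0],[[-5,0,0],[0,0,-3],0],[[-6,0,0],[0,0,-3],0],[[-6,1,0],[0,0,-3],0]])

```text
clock: 14.35
tool_pos: [585.1, -71.0, 6.5]
eef_rot: [0.0, 0.99, -0.142, 0.001]
contact_force: [0.3, -1.5, -0.4]
grip_width: 0.7
grip_force: 0.7
```

jog_arm(steps=[[[-5,1,0],[0,0,-3],0],[[-6,1,0],[0,0,-3],0],[[-6,1,0],[0,0,-3],0],[[-5,2,0],[0,0,-3],0],[[-5,2,0],[0,0,-3],0],[[-6,2,0],[0,0,-3],0],[[-5,3,0],[0,0,-3],0],[[-3,1,0],[0,0,-2],0]])

```text
clock: 15.02
tool_pos: [543.4, -57.4, 6.4]
eef_rot: [-0.0, 0.942, -0.337, 0.001]
contact_force: [1.8, -0.2, -0.5]
grip_width: 0.5
grip_force: 0.5
```

```bash
python3 st.py; python3 wl.py 4
```

```text
wrist crucible 0.72 [632.2  82.2  44. ] ang 53.0
side spoke_push 0.83 [532.3 -50.9  33. ] ang -126.8
side seat 0.74 [645.1  94.1  44. ] ang 50.6
side crucible 0.59 [634.1 105.   44. ] ang 62.3
side torch_push 0.95 [654.7 216.7  90. ] ang 72.7
side nozzle 0.9 [607.2 207.5  80. ] ang 87.2
top seat 0.7 [619.9  83.1  44. ] ang 65.2
top crucible 0.68 [632.6  79.2  44. ] ang 50.8
top torch_push 0.67 [624.8 393.9  90. ] ang 85.9
top nozzle 0.8 [594.7 204.   80. ] ang 91.5
[543.22896911 -57.43420592   6.10879144] [-0.66244695  0.05751478 -0.91820282] 15.9667
[ 607. -109.  196.]
crucible [ 11. 293.] 0.95 [633.  82.  44.]
flux_jar [484. 126.] 0.67 [ 532.7 -172.6    0. ]
11418 44.30937858637397 ((584.4885864257812, 13.088047981262207), 98.7239761352539)
[599.48694   27.036247] [611.15546   11.195183]
[543.25949678 -57.44170296   6.1218437 ] [-4.47068508e-05  9.42022564e-01 -3.35549526e-01  4.03367749e-05] 16.4167 0.721834255194956 [ 0.36222623 -0.48106558  0.3976576 ]
```

The crucible is at about 52° and needs 10° more. Easing the last part slowly.

jog_arm(steps=[[[-3,2,0],[0,0,-2],0],[[-3,2,0],[0,0,-2],0],[[-3,2,0],[0,0,-2],0],[[-2,2,0],[0,0,-2],0],[[-2,2,0],[0,0,-1],0],[[-1,1,0],[0,0,-1],0],[[-1,1,0],[0,0,0],0],[[0,0,0],[0,0,0],0]])

```text
clock: 17.08
tool_pos: [528.1, -45.3, 6.1]
eef_rot: [-0.0, 0.909, -0.416, -0.0]
contact_force: [0.2, -0.5, 0.1]
grip_width: 0.5
grip_force: 0.0
```

```bash
python3 st.py
```

```text
wrist crucible 0.68 [638.8  75.5  44. ] ang 43.3
side spoke_push 0.67 [512.2 -35.   33. ] ang -140.0
side seat 0.63 [651.4  99.4  44. ] ang 49.5
side crucible 0.64 [761.3 262.5  44. ] ang 54.1
side torch_push 0.79 [643.6 198.1  90. ] ang 74.4
side nozzle 0.81 [606.9 193.7  80. ] ang 87.1
top spoke_push 0.32 [652.4 192.3  33. ] ang 70.9
top seat 0.81 [641.7  64.4  44. ] ang 31.8
top crucible 0.63 [640.6  66.2  44. ] ang 34.1
top torch_push 0.51 [648.5 191.   90. ] ang 72.1
top nozzle 0.75 [599.9 207.3  80. ] ang 89.7
[528.27407541 -45.45674031   6.12659725] [ 0.5390125  -0.74553778 -0.05629634] 18.0333
```

jog_arm(steps=[[[5,-6,0],[0,0,0],0],[[7,-8,0],[0,0,0],0],[[0,0,20],[0,0,3],0],[[0,0,35],[0,0,6],0],[[0,0,35],[0,0,6],0],[[0,0,35],[0,0,6],0],[[0,0,35],[0,0,6],0],[[0,0,35],[0,0,6],0]])

```text
clock: 18.7
tool_pos: [540.8, -60.3, 203.3]
eef_rot: [0.0, 0.99, -0.139, 0.0]
contact_force: [0.3, -0.6, -0.5]
grip_width: 0.6
grip_force: 0.0
```

jog_arm(steps=[[[6,16,10],[0,0,6],0],[[6,16,10],[0,0,6],0],[[6,16,10],[0,0,6],0],[[6,16,10],[0,0,6],0],[[6,16,10],[0,0,6],0],[[6,16,10],[0,0,6],0],[[6,16,10],[0,0,6],0],[[6,16,10],[0,0,6],0]])

```text
clock: 19.37
tool_pos: [589.3, 68.6, 281.9]
eef_rot: [0.0, 0.961, 0.276, 0.0]
contact_force: [-0.4, 0.1, -0.5]
grip_width: 0.5
grip_force: 0.0
```

```bash
python3 wl.py 5
```

```text
[659. 112. 472.]
spoke_push [352. 244.] 0.95 [510.2 -38.7  33. ]
seat [334. 124.] 0.97 [639.9  77.1  44. ]
crucible [336. 126.] 0.69 [639.3  73.3  44. ]
torch_push [253.  50.] 0.66 [660.3 195.5  90. ]
nozzle [225.  90.] 0.84 [607.  204.6  80. ]
flux_jar [428. 263.] 0.95 [ 534.1 -171.7    0. ]
2968 44.305958904959994 ((582.5787353515625, 24.247095108032227), 105.4836654663086)
[599.3153    38.099472] [598.0979    36.505375]
[587.74127489  67.64266452 280.54517166] [-1.08069653e-04  9.62042554e-01  2.72898803e-01 -5.96858657e-04] 19.8167 0.42550334301449644 [ 0.27353645  0.14302939 -0.58311531]
```

View pics/wrist5.png

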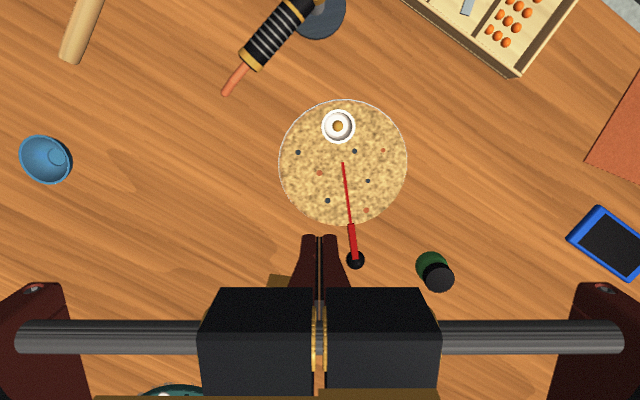

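The wrist view shows the crucible at (338,126) and the spoke stripe running (343,162)–(355,260), with jar, phone and bowl undisturbed. The seat, crucible and spoke angles average 41.7°, against the line's 41.9°. Next is the torch: finger outside the handle, tool y along it.

jog_arm(steps=[[[10,19,-10],[0,0,5.5],0],[[10,19,-10],[0,0,5.5],0],[[10,19,-10],[0,0,5.5],0],[[10,19,-10],[0,0,5.5],0],[[10,19,-10],[0,0,5.5],0],[[10,20,-10],[0,0,5.5],0],[[11,20,-10],[0,0,5.5],0],[[11,20,-10],[0,0,6],0]])

```text
clock: 20.48
tool_pos: [670.5, 223.8, 200.2]
eef_rot: [-0.0, 0.785, 0.619, -0.0]
contact_force: [0.8, -0.1, 0.7]
grip_width: 0.6
grip_force: 0.0
```

jog_arm(steps=[[[0,0,-18],[0,0,0],0],[[0,0,-18],[0,0,0],0],[[0,0,-18],[0,0,0],0],[[0,0,-18],[0,0,0],0],[[0,0,-18],[0,0,0],0],[[0,0,-18],[0,0,0],0],[[0,0,-18],[0,0,0],0],[[0,0,-18],[0,0,0],0]])

```text
clock: 21.15
tool_pos: [670.0, 222.8, 56.0]
eef_rot: [-0.0, 0.787, 0.617, -0.0]
contact_force: [-0.4, -0.7, -0.6]
grip_width: 0.4
grip_force: 0.0
```

Run:
```python
from h import *
s=sensors.sense();p=s["tool_pos"];print(p,s["eef_rot"],s["contact_force"],s["clock"])
w=imaging.get_image("wrist")
print(np.round(at_d(w,(312,236))),np.round(at_d(w,(329,236))))
c=np.array([744,168.]);v=p[:2]-c;R=np.hypot(*v);a=np.degrees(np.arctan2(v[1],v[0]));print(R,a)
q=p[:2].copy();R=88
# final finger polar = 221.9 - atan(24/85)
for k in range(26):
    a+=2.5;t=c+R*np.array([np.cos(np.radians(a)),np.sin(np.radians(a))]);d=np.round(t-q);q=q+d;print(k,round(a,1),d.astype(int),end=';\n' if k%4==3 else '; ')
```

```text
[670.03156756 222.80707841  55.95397159] [-1.11667244e-04  7.86871832e-01  6.17116367e-01 -3.13341964e-04] [-0.41548002 -0.67428438 -0.58956389] 21.15
[670. 235.  87.] [678. 232.  86.]
92.06054986687641 143.46331942033285
0 146.0 [ 1 -6]; 1 148.5 [-2 -3]; 2 151.0 [-2 -3]; 3 153.5 [-2 -3];
4 156.0 [-1 -4]; 5 158.5 [-2 -4]; 6 161.0 [-1 -3]; 7 163.5 [-1 -4];
8 166.0 [-1 -3]; 9 168.5 [-1 -4]; 10 171.0 [-1 -4]; 11 173.5 [ 0 -4];
12 176.0 [-1 -4]; 13 178.5 [ 0 -3]; 14 181.0 [ 0 -4]; 15 183.5 [ 0 -4];
16 186.0 [ 0 -4]; 17 188.5 [ 1 -4]; 18 191.0 [ 1 -4]; 19 193.5 [ 0 -3];
20 196.0 [ 1 -4]; 21 198.5 [ 1 -4]; 22 201.0 [ 2 -3]; 23 203.5 [ 1 -4];
24 206.0 [ 2 -3]; 25 208.5 [ 2 -4];
```

jog_arm(steps=[[[1,-6,0],[0,0,0],0],[[-2,-3,0],[0,0,0],0],[[-2,-3,0],[0,0,1],0],[[-2,-3,0],[0,0,2.5],0],[[-1,-4,0],[0,0,2.5],0],[[-2,-4,0],[0,0,2.5],0],[[-1,-3,0],[0,0,2.5],0],[[-1,-4,0],[0,0,2.5],0]])

```text
clock: 21.87
tool_pos: [661.0, 193.6, 58.9]
eef_rot: [0.0, 0.707, 0.707, 0.001]
contact_force: [0.5, 2.2, -1.3]
grip_width: 0.4
grip_force: 0.8
```

jog_arm(steps=[[[-1,-3,0],[0,0,2.5],0],[[-1,-4,0],[0,0,2.5],0],[[-1,-4,0],[0,0,2.5],0],[[0,-4,0],[0,0,2.5],0],[[-1,-4,0],[0,0,2.5],0],[[0,-3,0],[0,0,2.5],0],[[0,-4,0],[0,0,2.5],0],[[0,-4,0],[0,0,2.5],0]])

```text
clock: 22.53
tool_pos: [657.5, 163.6, 59.1]
eef_rot: [0.001, 0.574, 0.819, 0.001]
contact_force: [1.4, 1.4, 0.2]
grip_width: 0.7
grip_force: 0.7
```

```bash
python3 st.py
```

```text
wrist spoke_push 0.71 [519.3 -37.7  33. ] ang -136.5
wrist nozzle 0.75 [613.5 117.9  80. ] ang 79.7
side spoke_push 0.92 [508.4 -34.7  33. ] ang -141.2
side seat 0.74 [647.   99.1  44. ] ang 51.8
side crucible 0.62 [644.8  84.2  44. ] ang 45.2
side torch_push 0.82 [658.1 143.7  90. ] ang 60.8
side nozzle 0.8 [611.6  94.4  80. ] ang 77.4
top spoke_push 0.73 [512.4 -36.4  33. ] ang -139.4
top crucible 0.54 [643.3  72.   44. ] ang 37.5
top torch_push 0.57 [628.2 396.8  90. ] ang 85.3
[656.21190929 163.54395989  57.08487415] [0.12994911 0.05618598 0.49931074] 23.4833
```

jog_arm(steps=[[[0,-4,0],[0,0,2.5],0],[[1,-4,0],[0,0,2.5],0],[[1,-4,0],[0,0,2.5],0],[[0,-3,0],[0,0,2.5],0],[[1,-4,0],[0,0,2.5],0],[[1,-4,0],[0,0,2.5],0],[[2,-3,0],[0,0,2.5],0],[[1,-4,0],[0,0,2.5],0]])

```text
clock: 24.15
tool_pos: [663.1, 133.9, 57.1]
eef_rot: [-0.0, 0.423, 0.906, 0.0]
contact_force: [-0.3, 1.6, 0.9]
grip_width: 0.6
grip_force: 0.7
```

jog_arm(steps=[[[1,-2,0],[0,0,1],0],[[1,-1,0],[0,0,1],0],[[0,-1,0],[0,0,0],0],[[0,-1,0],[0,0,0],0],[[0,0,0],[0,0,0],0],[[0,0,0],[0,0,0],0],[[0,0,0],[0,0,0],0],[[0,0,0],[0,0,0],0]])

```text
clock: 24.82
tool_pos: [664.2, 131.2, 57.1]
eef_rot: [-0.001, 0.409, 0.913, 0.001]
contact_force: [-1.9, 8.1, 1.0]
grip_width: 0.4
grip_force: 3.9
```

```bash
python3 st.py
```

```text
wrist spoke_push 0.67 [515.  -38.8  33. ] ang -137.6
wrist crucible 0.88 [640.8  70.3  44. ] ang 37.7
wrist torch_push 0.97 [679.1 111.6  90. ] ang 42.6
wrist nozzle 0.73 [639.7  75.3  80. ] ang 42.5
side spoke_push 0.83 [501.5 -12.3  33. ] ang -152.7
side seat 0.96 [646.3  83.4  44. ] ang 43.8
side crucible 0.51 [649.1  95.7  44. ] ang 49.1
side torch_push 0.58 [676.9 138.9  90. ] ang 52.3
side nozzle 0.73 [582.6 -88.7  80. ] ang -97.4
top seat 0.98 [638.2  74.3  44. ] ang 42.9
top crucible 0.63 [372.8  11.6  44. ] ang -173.3
top nozzle 0.4 [ 700.1 -365.4   80. ] ang -75.9
[664.2463997  131.20708427  57.06004193] [-3.36088088  8.06917546  1.2946392 ] 25.7667
```

The force has risen steadily to 8.7 N, so the torch is at its stop, with the nozzle at about (640,75) over the crucible. Backing off and lifting.

jog_arm(steps=[[[-3,4,0],[0,0,0],0],[[-7,8,0],[0,0,0],0],[[-10,11,0],[0,0,0],0],[[-10,11,0],[0,0,0],0],[[0,0,30],[0,0,0],0],[[0,0,35],[0,0,0],0],[[0,0,35],[0,0,0],0],[[0,0,35],[0,0,0],0]])

```text
clock: 26.43
tool_pos: [633.5, 163.5, 193.2]
eef_rot: [-0.001, 0.408, 0.913, -0.0]
contact_force: [0.4, -0.3, -0.4]
grip_width: 0.8
grip_force: 0.0
```

jog_arm(steps=[[[-15,-10,20],[0,0,0],0],[[-15,-10,20],[0,0,0],0],[[-15,-10,20],[0,0,0],0],[[-15,-10,20],[0,0,0],0],[[-15,-10,0],[0,0,0],0],[[-15,-10,0],[0,0,0],0],[[0,0,0],[0,0,0],0],[[0,0,0],[0,0,0],0]])

```text
clock: 27.1
tool_pos: [544.1, 103.1, 272.3]
eef_rot: [0.0, 0.409, 0.913, 0.0]
contact_force: [-0.1, 0.4, -0.5]
grip_width: 0.4
grip_force: 0.0
```

```bash
python3 wl.py 6; python3 look.py 6 | grep -E "jar|block|mandrel|bowl|phone|hammer|file|crucible|nozzle|torch_push"
```

```text
[490. 164. 462.]
spoke_push [235. 222.] 0.75 [515.6 -38.8  33. ]
seat [353. 224.] 0.96 [636.4  69.8  44. ]
crucible [357. 226.] 0.61 [641.9  72.2  44. ]
torch_pivot [478. 235.] 0.64 [744.7 172.   90. ]
torch_push [406. 234.] 0.8 [677.8 113.8  90. ]
nozzle [359. 232.] 0.69 [636.9  75.9  80. ]
flux_jar [198. 279.] 0.65 [ 533.6 -171.3    0. ]
2247 44.28349638059461 ((582.0518798828125, 25.255319595336914), 105.31922912597656)
[596.4053   38.43522] [580.7759    43.575397]
[545.49303343 102.74868464 271.81053455] [-2.02651528e-04  4.08345765e-01  9.12827298e-01 -1.36117977e-04] 27.55 0.31354978491803787 [-0.42624777  0.27335419  0.64965751]
top torch_push [285. 164.] 0.68 [659. 120.  90.]
top flux_jar [365. 205.] 0.46 [ 529. -174.    0.]
top phone [421. 156.] 0.69 [ 714. -380.    0.]
top doming_block [312. 248.] 0.63 [364.  13.   0.]
top hammer [209. 170.] 0.79 [639. 403.   0.]
top needle_file [173. 194.] 0.53 [550. 531.   0.]
top mandrel [298. 172.] 0.74 [643.  76.   0.]
top bead_bowl [208. 243.] 0.74 [374. 396.   0.]
side crucible [359. 200.] 0.48 [638.  92.  44.]
side torch_push [371. 181.] 0.87 [678. 129.  90.]
side nozzle [331. 264.] 0.74 [ 525. -272.   80.]
side flux_jar [332. 263.] 0.95 [ 537. -165.    0.]
side phone [416. 319.] 0.95 [ 715. -389.    0.]
side doming_block [275. 228.] 0.59 [375.  17.   0.]
side hammer [346. 168.] 0.63 [628. 410.   0.]
side needle_file [321. 156.] 0.69 [537. 531.   0.]
side mandrel [340. 352.] 0.69 [ 531. -476.    0.]
side bead_bowl [284. 175.] 0.76 [394. 370.   0.]
torch_push [667.2 119.   94.5] 18.5
flux_jar [ 532.6 -173.3    5.8] 7.4
phone [ 716.4 -382.1   -7.1] 2.1
doming_block [370.   13.8   1.8] 11.5
hammer [632.8 401.8   4.8] 11.8
needle_file [5.437e+02 5.311e+02 5.000e-01] 13.4
mandrel [ 652.1   85.2 -611.3] 145.3
bead_bowl [383.3 399.4 -14.8] 19.4
```

View pics/wrist6.png

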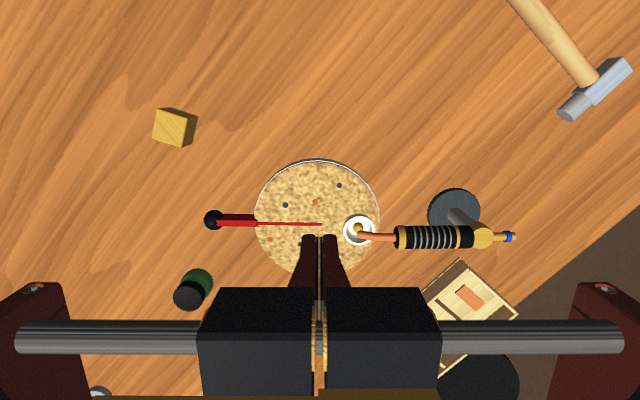

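The wrist view shows the crucible at (358,229) with the nozzle tip at (359,233) over its bead. The spoke, board centre, crucible and post lie on one line, and the jar, brass block and hammer are in place. Nozzle and crucible positions agree within about 5 mm, so I'm handing in.

```bash
python3 -c "
from h import *
print(close_job())"
```

```text
the job is handed in; nothing more can be done
None
```

I turned the crucible onto the line to the torch post (measured 41.7° against 41.9°) and swung the torch in to its stop, its nozzle within about 5 mm of the crucible's middle; no bystander I could re-measure had clearly moved, and the job is handed in at about 28 s, verdict not shown.

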